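Hold an offcut against drill-table fence and stop

TASK

Take the wooden offcut with the red end out of the blue bin and bring it to the drill table: flat on the bed, its long side flush against the aluminium fence and its red end up against the blue stop block, ready for drilling. Then hold it there with one steady diagonal push, down onto the bed and into the fence at once, with ordinary hand pressure (some 10 N each way, never ramming it with more than 60 N); the program finishes while still holding that push, without letting go. Leave the other stock in the bin, and everything else, where it is.

Things in the scene. Friction and masses are not known exactly. Their poses are not given: they have to be found in the camera images.
- offcut: Loose rectangular block of pale wood, 110 (its x) x 38 (its y) x 45 mm (its z), about 0.12 kg, lying in the bin with a black drill mark on the middle of its top. The last 14 mm of its +x end are painted red. Origin: centre of its underside; z up. It starts near the middle of the bin at any of a wide range of yaws, its red end always more towards +y than -y of the world.
- red_end (a point): Point on the offcut at the lower edge of its red end face, in the middle of its width: 55 mm along the offcut's +x from its origin. Axes as the offcut's.
- bin: Blue plastic open bin, fixed to the bench, 270 x 270 x 45 mm outside, walls and floor 5 mm thick, so stock lies 5 mm above the bench. Origin: centre of its underside. It may stand left or right of the drill table.
- drill_table: Green cast base, fixed to the bench, 240 (x) x 260 (y) mm with a low foot jutting 20 mm out at each y side, carrying bed, fence and stop. Origin: centre of its underside. x points to the fence, y along the fence towards the stop, z up.
- corner (a point): The inner corner where bed, fence face and stop face meet, on the bed's upper surface 30 mm above the bench. Axes as the drill table's: the fence face is the plane x = 0 here (fence beyond it, +x), the stop face is the plane y = 0 (stop beyond it, +y), the bed is z = 0. The free bed reaches 170 mm to -x and 190 mm to -y. The offcut is home with its origin 19 mm to -x and 55 mm to -y of this point, its +x along this y.
- bed: Ground steel bed on the drill table, 220 (x) x 240 (y) x 12 mm, with two dark slot lines that are flush. Origin: centre of its underside; its top is 30 mm above the bench. Bed, fence and stop are rigid. Once the offcut bears on the bed, friction there takes part of any sideways push, so bring it right up to fence and stop before bearing down.
- fence: Aluminium bar on the bed along the drill table's y, 16 (x) x 240 (y) mm, standing 16 mm above the bed, so the offcut stands 29 mm above it. Origin: centre of its underside, at bed height.
- stop: Blue steel block on the bed, 60 (x) x 22 (y) mm, 16 mm above the bed, touching the fence. Origin: centre of its underside, at bed height.
- flat_bar: Steel flat, 190 x 30 x 10 mm, loose in the bin along its +x wall. Origin: centre of its underside.
- black_block: Black plastic block, 45 x 32 x 20 mm, loose in a corner of the bin. Origin: centre of its underside.
- brass_bar: Brass bar, 150 x 18 x 14 mm, loose in the bin along its -y wall. Origin: centre of its underside.
- bolt: Dark steel bolt standing on its 34 mm hexagon head, 40 mm tall, loose in a corner of the bin. Origin: centre of its underside.
- chuck_key: Steel T-shaped drill chuck key, 78 x 50 x 12 mm, lying loose on the bed's near (-x) side. Origin: under the middle of its shank, which lies along its x.
- oil_bottle: White bottle with yellow cap, 56 mm across, 160 mm tall, loose on the bench beyond the work. Origin: centre of its underside.
- funnel: Orange funnel upside down, 120 mm across, 115 mm tall, loose on the bench at the left. Origin: centre of its underside.
- wrench: Steel wrench, loose on the bench at the right.
There are look-alikes about, which are no part of the job. There is more than one size of the offcut; the one meant has the size given above.

How it is judged:
By the outcome, as a careful person would: the job done as asked, in the order asked, and still so for the second after the job is handed in, while the arm keeps its last pose, push and grip.
It also fails if it takes over 45 s, if anything falls off the work surface, if the arm or the gripper's body presses on something with over 40 N, if the wrist force passes 120 N, or if a joint passes its speed limit or range.

ROBOT

A 6-joint arm with a two-finger parallel gripper is mounted at the origin on the work surface. World frame = base frame: x ahead of the robot, y to its left, z up, the work surface at z = 0. Lengths are in m, angles in rad, forces in N, time in s.
With the tool pointing down it reaches from about 0.25 to 0.775 m from the base axis. Payload 4 kg.
Tool frame: the origin (TCP) lies midway between the tips of the shut fingers; the grasp point (between the pads) lies 19 mm behind it (robot.grasp_offset is the distance from the TCP to the grasp point, in m); z points along the fingers, y is the direction in which the jaws open and shut (so a half turn about z gives the same grasp; the last joint's range is limited). The gripper opens to 94 mm and grips with 3 to 60 N. Pads are 16 mm wide; open, the fingers measure 119 mm over their backs; the gripper's body (75 mm by 177 mm) begins 78 mm behind the grasp point.
Start: joints at [1.117, 0.087, 1.371, -0, 1.684, -0.103], TCP at [0.189, 0.517, 0.206] pointing down, gripper open.
Joint ranges: [-3.1, 3.1], [-0.76, 2.03], [0.27, 2.55], [-1.08, 4.22], [0.17, 2.65], [-2.57, 2.57]. Speed limits (rad/s): [2.79, 2.79, 3.14, 3.14, 3.14, 3.14].

INTERFACE

Orientations are given as [roll, pitch, yaw] about the fixed x, y, z axes, in that order (R = Rz(yaw) Ry(pitch) Rx(roll)).
In Python, from bench import status, viewer, order, robot gives the robot as it stands. The module is installed in compiled form; this text tells all that it offers.
- The arm moves only by the tool move_arm, never from a script. Its argument "targets" is a list of rows, each a list of 3 entries, a list of its own where there are three numbers: the shift along the tool's x, y, z in mm, then the turn, a rotation vector about the tool's x, y, z in degrees, then the opening, from -1 (shut) to 1 (fully open). A call has 1 to 20 rows; each row is the pose to reach, as a shift and turn from the pose commanded when the call began, along the tool's axes at that moment; what a row does not reach only later rows make up. A row lasts 1/8 s, in which the tool goes at most 62.5 mm and 10.7 degrees, less where a joint would pass 70% of its speed; a pose out of reach is approached as far as the arm can. A call with a gripper value outside its range is refused whole. The fingers move at their own pace and stop on an object; the grip force is fixed at half the most. Time passes only in rows, so rows that repeat a pose let the fingers close. It gives the time, the measured TCP pose, the force and the opening at its end, in the units of the state.
- status.get_obs(): the state, without advancing time (a new reading comes with each control period).
- viewer.snapshot(name): name is "scene" or "top"; returns the picture (420x560x3 uint8, red, green, blue); there is no depth.
- viewer.camera_model(name): a dict with "K" (3x3 intrinsics, pixels), "xyz" and "attitude" of the camera in the world. Camera axes: x right, y up, looking along -z (the intrinsics and any distortion apply to the point x, -y, -z); pixel columns grow to the right and rows downward; lengths in m; the calibration is good to about 2 mm. A picture is of the moment at which its call begins. camera_model takes no time and is no camera call.
- order.close_job(): hands the job in, once; it reports no verdict.
The state is a dict: "time": time; "joint_positions": joint angles; "qvel": joint speeds; "joint_torque": joint torques, N m; "tool_pos": TCP position; "ee_rot": TCP orientation; "wrist_force": force on the tool from outside, world axes, zero at the start; "wrist_torque": the same for the moment, N m; "width": finger opening in m.
Only numpy, scipy, OpenCV 4.12 (cv2) and the standard library are available. Lean on these libraries where they do the work, as an engineer would, in place of code of your own. Each camera call takes 0.05 s, during which the arm holds its last target. There are 200 camera calls.

## Working session

There is one attempt and no reset: what is moved stays moved. The work goes in short steps, Python scripts to look and compute and a tool call to move; the robot and the scene stay as the last step left them, time stands still between calls to the robot, and variables do not carry over. Pictures are saved under pics/ and viewed, about 8 in all and at most 12, crops included, and the job is handed in when it is done.

Besides the shell and the picture viewer there is one more tool, called in YAML: its name, and indented under it one key for each argument. move_arm: Moves the arm, as the interface text tells. Its arguments: {"type":"object","properties":{"targets":{"type":"array"}},"required":["targets"]}

```bash
mkdir -p pics
cat > h.py <<'E'
import numpy as np, cv2
from bench import status, viewer, order, robot
from scipy.spatial.transform import Rotation as R
def cam(n):
    m=viewer.camera_model(n); return m
def snap(n,f):
    im=viewer.snapshot(n)[:,:,::-1].copy(); cv2.imwrite('pics/'+f,im); return im
def ray(n,px):
    m=cam(n); K=np.array(m['K']); d=np.linalg.inv(K)@[px[0],px[1],1]; d=d*[1,-1,-1]
    return np.array(m['xyz']),ROT(m['attitude'])@d
def ROT(a):
    a=np.array(a,float)
    return a if a.shape==(3,3) else R.from_euler('xyz',a).as_matrix()
def onz(n,px,z):
    o,d=ray(n,px); return o+d*(z-o[2])/d[2]
def proj(n,p):
    m=cam(n); q=ROT(m['attitude']).T@(np.array(p)-m['xyz']); q=np.array(m['K'])@(q*[1,-1,-1]); return q[:2]/q[2]
E
python3 - <<'E'
from h import *
for n in('scene','top'): print(cam(n)); snap(n,n+'0.png')
print(status.get_obs(), robot.grasp_offset)
E
```

```text
{'K': array([[465.27810333,   0.        , 281.63495266],
       [  0.        , 465.27810333, 204.49126338],
       [  0.        ,   0.        ,   1.        ]]), 'xyz': array([ 1.446187  , -0.38651174,  0.96616415]), 'attitude': array([0.83584312, 0.01753729, 1.15665371])}
{'K': array([[444.57634178,   0.        , 276.94691141],
       [  0.        , 444.57634178, 206.74757625],
       [  0.        ,   0.        ,   1.        ]]), 'xyz': array([0.28037551, 0.00929373, 1.36005847]), 'attitude': array([ 0.16182797,  0.00415791, -1.55683559])}
{'time': 0.1, 'joint_positions': array([ 1.11690502e+00,  8.78944933e-02,  1.37209218e+00, -2.03863533e-06,
        1.68361162e+00, -1.03084201e-01]), 'qvel': array([-9.79112768e-05,  8.76983419e-05, -5.27123956e-03, -1.26528060e-03,
        1.80354064e-03, -1.29290960e-04]), 'joint_torque': array([ 1.73161890e-03, -3.41253269e+01, -3.03303301e+01,  7.18397833e-02,
        3.03940522e-02, -7.61757633e-05]), 'tool_pos': array([0.18878877, 0.51605526, 0.20441946]), 'ee_rot': array([-3.13959745e+00, -2.04368470e-04,  2.79078512e+00]), 'wrist_force': array([-1.18980897,  0.64655584, -0.84197174]), 'wrist_torque': array([ 0.06521713,  0.06231534, -0.00259599]), 'width': 0.09400752965300686} 0.0188
```

View pics/top0.png

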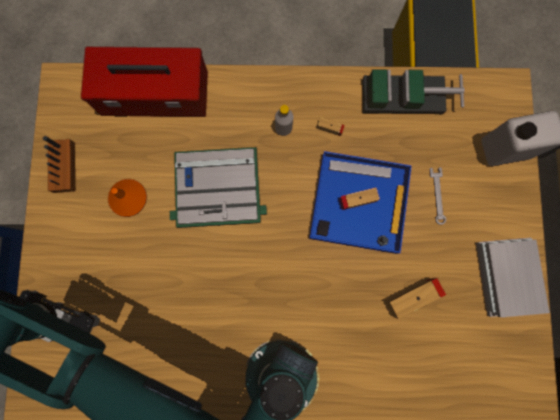

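View pics/scene0.png

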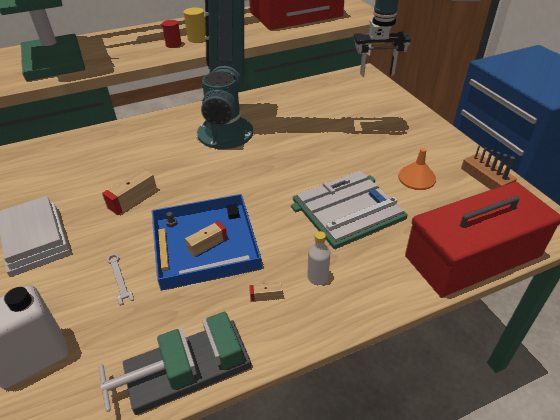

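Top view: candidates are the offcut in the bin (360,198, red end about 345,202), a small look-alike at (331,127) and a large one at (417,297). Only the one in the bin fits. The drill table is at (217,187), with its fence at (215,158) on the +x side and the stop at (189,177) on the +y side. The scene view agrees. Next come a close crop and measurements.

Run:
```python
from h import *
im=cv2.imread('pics/top0.png')
a=cv2.resize(im[145:260,300:420],None,fx=5,fy=5,interpolation=cv2.INTER_CUBIC)[:,:400] if 0 else cv2.resize(im[140:260,300:420],(400,400),interpolation=cv2.INTER_CUBIC)
b=cv2.resize(im[130:250,160:280],(400,400),interpolation=cv2.INTER_CUBIC)
cv2.imwrite('pics/crop0.png',np.hstack([b,a]))
sc=cv2.imread('pics/scene0.png')
for nm,I,(x0,x1,y0,y1) in (('top',im,(325,392,180,235)),('scene',sc,(172,240,210,262))):
    hsv=cv2.cvtColor(I,cv2.COLOR_BGR2HSV).astype(int);H,S,V=hsv[...,0],hsv[...,1],hsv[...,2]
    roi=np.zeros(H.shape,bool);roi[y0:y1,x0:x1]=1
    red=roi&((H<6)|(H>172))&(S>140)&(V>60); wood=roi&(H>=6)&(H<30)&(S>50)&(V>70)
    for k,m in(('red',red),('wood',wood),('both',red|wood)):
        c,_=cv2.findContours(m.astype(np.uint8),cv2.RETR_EXTERNAL,cv2.CHAIN_APPROX_NONE);c=max(c,key=cv2.contourArea)
        r=cv2.minAreaRect(c); print(nm,k,cv2.contourArea(c),r,cv2.boxPoints(r).round(1).tolist())
# stop & green table
hsv=cv2.cvtColor(im,cv2.COLOR_BGR2HSV).astype(int);H,S,V=hsv[...,0],hsv[...,1],hsv[...,2]
roi=np.zeros(H.shape,bool);roi[150:200,172:215]=1
m=roi&(H>95)&(H<125)&(S>110)
c,_=cv2.findContours(m.astype(np.uint8),cv2.RETR_EXTERNAL,cv2.CHAIN_APPROX_NONE);c=max(c,key=cv2.contourArea);r=cv2.minAreaRect(c)
print('stop',r,cv2.boxPoints(r).tolist(),[onz('top',p,.046).round(4).tolist() for p in cv2.boxPoints(r)])
```

```text
top red 48.0 ((343.95770263671875, 202.01153564453125), (12.103399276733398, 5.1746416091918945), 74.74488067626953) [[339.8999938964844, 196.89999389648438], [344.8999938964844, 195.5], [348.0, 207.1999969482422], [343.1000061035156, 208.5]]
top wood 371.5 ((361.97064208984375, 197.38235473632812), (12.854386329650879, 31.772165298461914), 75.96376037597656) [[345.0, 195.0], [375.79998779296875, 187.3000030517578], [378.8999938964844, 199.8000030517578], [348.1000061035156, 207.5]]
top both 431.0 ((359.3824157714844, 198.02940368652344), (12.854386329650879, 37.107948303222656), 75.96376037597656) [[339.79998779296875, 196.3000030517578], [375.79998779296875, 187.3000030517578], [378.8999938964844, 199.8000030517578], [342.8999938964844, 208.8000030517578]]
scene red 57.0 ((222.2603302001953, 229.775146484375), (19.472633361816406, 6.41835355758667), 67.61986541748047) [[215.60000610351562, 222.0], [221.5, 219.60000610351562], [228.89999389648438, 237.60000610351562], [223.0, 240.0]]
scene wood 680.5 ((204.5138397216797, 239.02597045898438), (20.176471710205078, 38.52941131591797), 61.927513122558594) [[182.8000030517578, 239.1999969482422], [216.8000030517578, 221.10000610351562], [226.3000030517578, 238.89999389648438], [192.3000030517578, 257.0]]
scene both 755.0 ((206.278564453125, 238.0847930908203), (20.176471710205078, 42.52941131591797), 61.927513122558594) [[182.8000030517578, 239.1999969482422], [220.3000030517578, 219.1999969482422], [229.8000030517578, 237.0], [192.3000030517578, 257.0]]
stop ((188.0, 176.5), (17.0, 6.0), 90.0) [[185.0, 168.0], [191.0, 168.0], [191.0, 185.0], [185.0, 185.0]] [[0.6105, 0.299, 0.046], [0.6107, 0.2807, 0.046], [0.5579, 0.2783, 0.046], [0.5577, 0.2965, 0.046]]
```

View pics/crop0.png

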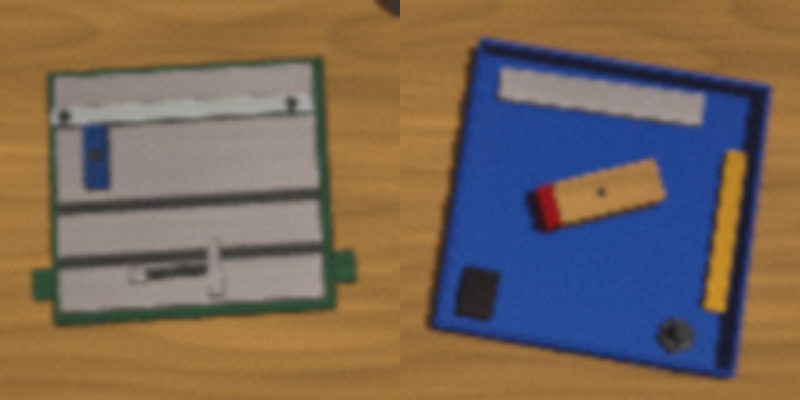

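The crop confirms the target. The offcut has its red end at about (344,202) and drill mark at about (360,197.6), and its size will be checked in world units. Stop, fence, slots and key are also clear. I'll compute the poses next.

Run:
```python
from h import *
im=cv2.imread('pics/top0.png'); g=cv2.cvtColor(im,cv2.COLOR_BGR2GRAY).astype(float)
sc=cv2.imread('pics/scene0.png');gs=cv2.cvtColor(sc,cv2.COLOR_BGR2GRAY).astype(float)
print('corners', [onz('top',p,.05).round(4).tolist() for p in [(339.8,196.3),(375.8,187.3),(378.9,199.8),(342.9,208.8)]])
def dark(G,x,y,r=3):
    yy,xx=np.mgrid[y-r:y+r+1,x-r:x+r+1]; p=G[y-r:y+r+1,x-r:x+r+1]; w=np.clip(np.median(p)-12-p,0,None); return (xx*w).sum()/w.sum(),(yy*w).sum()/w.sum()
d1=dark(g,360,198); d2=dark(gs,208,236)
print('mark',d1,onz('top',d1,.05),d2,onz('scene',d2,.05))
# offcut edges: per column wood extents
hsv=cv2.cvtColor(im,cv2.COLOR_BGR2HSV).astype(int);B=im.astype(int)
sat=(B[...,2]-B[...,0])
def cross(v,t): # first crossing indices subpixel
    s=np.where((v[:-1]-t)*(v[1:]-t)<0)[0]; return [i+(t-v[i])/(v[i+1]-v[i]) for i in s]
up=[];lo=[]
for x in range(350,372):
    c=cross(sat[180:215,x].astype(float),0)
    if len(c)>=2: up.append((x,180+c[0]));lo.append((x,180+c[-1]))
for nm,e in(('up',up),('lo',lo)):
    w=np.array([onz('top',p,.05)[:2] for p in e]); 
    f=np.polyfit(w[:,1],w[:,0],1); print(nm,'x at mark y, red-dir yaw deg',np.degrees(np.arctan2(1,f[0])),w[0],w[-1])
# slots
for y0 in (188,204):
    pts=[]
    for x in (list(range(185,250)) if y0==188 else list(range(180,197))+list(range(232,254))):
        s=g[y0-1:y0+10 if y0==188 else y0+8,x]; base=y0-1;w=np.clip(s.max()-25-s,0,None)
        if w.sum()>0: pts.append((x,base+(np.arange(len(s))*w).sum()/w.sum()))
    w=np.array([onz('top',p,.03)[:2] for p in pts]); vx=cv2.fitLine(w.astype(np.float32),cv2.DIST_HUBER,0,.001,.001).ravel(); print('slot yaw',np.degrees(np.arctan(-vx[0]/vx[1])),vx)
print('fence cols');
for x in (200,215,230): print(x,g[152:172,x].astype(int))
print('stop rows')
for y in (172,176,180): print(y,[tuple(q) for q in im[y,182:198]])
```

```text
corners [[0.5284, -0.1701, 0.05], [0.5573, -0.2784, 0.05], [0.5193, -0.2869, 0.05], [0.4906, -0.179, 0.05]]
mark (np.float64(359.9166666666667), np.float64(197.10416666666666)) [ 0.52670638 -0.23026073  0.05      ] (np.float64(208.52311078503303), np.float64(237.5267791636097)) [ 0.55097223 -0.22889527  0.05      ]
up x at mark y, red-dir yaw deg 104.76152565131079 [ 0.53788787 -0.20073731] [ 0.55447695 -0.26396148]
lo x at mark y, red-dir yaw deg 104.55432177090292 [ 0.49542286 -0.20020684] [ 0.51169527 -0.26310216]
slot yaw 4.1392627 [ 0.07218094 -0.9973916   0.54761815  0.19175436]
slot yaw 4.210897 [ 0.07342789 -0.9973005   0.49657217  0.20334063]
fence cols
200 [119 135 137 138 139 137 136 136 145 157 164 162 163 156 119 109 127 136
 139 138]
215 [136 141 140 140 141 138 138 144 157 163 162 165 159 117 108 128 137 140
 138 140]
230 [145 145 143 143 143 144 146 157 161 163 164 157 117 103 126 143 142 142
 140 142]
stop rows
172 [(np.uint8(128), np.uint8(133), np.uint8(143)), (np.uint8(125), np.uint8(126), np.uint8(135)), (np.uint8(120), np.uint8(104), np.uint8(106)), (np.uint8(10
[... 1349 characters left out ...]
 np.uint8(144)), (np.uint8(126), np.uint8(130), np.uint8(139)), (np.uint8(114), np.uint8(109), np.uint8(109)), (np.uint8(103), np.uint8(78), np.uint8(70)), (np.uint8(99), np.uint8(61), np.uint8(42)), (np.uint8(99), np.uint8(56), np.uint8(35)), (np.uint8(100), np.uint8(58), np.uint8(36)), (np.uint8(100), np.uint8(57), np.uint8(35)), (np.uint8(99), np.uint8(56), np.uint8(37)), (np.uint8(91), np.uint8(57), np.uint8(40)), (np.uint8(90), np.uint8(75), np.uint8(71)), (np.uint8(112), np.uint8(110), np.uint8(117)), (np.uint8(126), np.uint8(130), np.uint8(140)), (np.uint8(132), np.uint8(135), np.uint8(146)), (np.uint8(131), np.uint8(135), np.uint8(148)), (np.uint8(132), np.uint8(137), np.uint8(148))]
```

Run:
```python
from h import *
print(proj('scene',[.527,-.230,.05]),proj('scene',[.551,-.229,.05]))
sc=cv2.imread('pics/scene0.png')
a=cv2.resize(sc[205:270,165:250],(523,400),interpolation=cv2.INTER_CUBIC)
b=cv2.resize(sc[160:250,285:415],(578,400),interpolation=cv2.INTER_CUBIC)
cv2.imwrite('pics/crop1.png',cv2.resize(np.hstack([a,b]),(800,290)))
# project known base-height candidates
t=cv2.imread('pics/top0.png')
for p in [(192.3,168),(192.3,184)]: print('stop foot',onz('top',p,.03))
for p in [(200,166.3),(215,165.4),(230,164.5)]: print('fence dark line: @.046',onz('top',p,.046),'@.03',onz('top',p,.03))
```

```text
[205.58594024 231.95583578] [208.48930366 237.54503508]
stop foot [0.61477634 0.28003335 0.03      ]
stop foot [0.56448706 0.27778629 0.03      ]
fence dark line: @.046 [0.61636962 0.25357072 0.046     ] @.03 [0.62046069 0.25654504 0.03      ]
fence dark line: @.046 [0.61977369 0.20801473 0.046     ] @.03 [0.62390621 0.21043436 0.03      ]
fence dark line: @.046 [0.62317907 0.1624413  0.046     ] @.03 [0.62735306 0.16430603 0.03      ]
```

View pics/crop1.png

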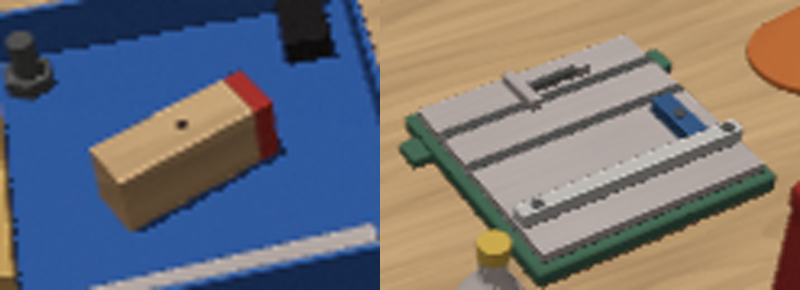

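The scene crop shows the drill mark at about (205.5,232.8), which agrees with the projected top-view position (205.6,232.0), so the first scene pick was wrong. The offcut is at (0.526,-0.230) with yaw 104.7°, and its measured 112x39 mm fits. The table yaw is 4.2° and home is about (0.600,0.224).

```bash
cat >> h.py <<'E'
def rel(p0,e0,p1,e1):
    A=R.from_euler('xyz',e0);B=R.from_euler('xyz',e1)
    print('shift mm',(A.inv().apply(np.array(p1)-p0)*1000).round(1),'turn deg',np.degrees((A.inv()*B).as_rotvec()).round(2))
def st():
    o=status.get_obs(); print('t',round(o['time'],2),'p',o['tool_pos'].round(4),'rpy',np.degrees(o['ee_rot']).round(2),'F',o['wrist_force'].round(1),'w',round(o['width'],4)); return o
E
python3 - <<'E'
from h import *
o=st(); rel(o['tool_pos'],o['ee_rot'],[.526,-.230,.15],[np.pi,0,np.radians(104.7)])
E
```

```text
t 0.1 p [0.1888 0.5161 0.2044] rpy [-1.7989e+02 -1.0000e-02  1.5990e+02] F [-1.2  0.6 -0.8] w 0.094
shift mm [-573.1 -584.6   55.5] turn deg [-1.10e-01  4.00e-02  5.52e+01]
```

move_arm:
  targets:
    - [[-573,-585,20],[0,0,55.2],0.5]
    - [[-573,-585,20],[0,0,55.2],0.5]
    - [[-573,-585,20],[0,0,55.2],0.5]
    - [[-573,-585,20],[0,0,55.2],0.5]
    - [[-573,-585,20],[0,0,55.2],0.5]
    - [[-573,-585,20],[0,0,55.2],0.5]
    - [[-573,-585,20],[0,0,55.2],0.5]
    - [[-573,-585,20],[0,0,55.2],0.5]
    - [[-573,-585,20],[0,0,55.2],0.5]
    - [[-573,-585,20],[0,0,55.2],0.5]
    - [[-573,-585,20],[0,0,55.2],0.5]
    - [[-573,-585,20],[0,0,55.2],0.5]
    - [[-573,-585,20],[0,0,55.2],0.5]
    - [[-573,-585,20],[0,0,55.2],0.5]
    - [[-573,-585,55],[0,0,55.2],0.5]
    - [[-573,-585,55],[0,0,55.2],0.5]
    - [[-573,-585,55],[0,0,55.2],0.5]
    - [[-573,-585,55],[0,0,55.2],0.5]
    - [[-573,-585,55],[0,0,55.2],0.5]

```text
time: 2.48
tool_pos: [0.5266, -0.2297, 0.1519]
ee_rot: [3.14, 0.002, 1.828]
wrist_force: [0.1, -0.3, -0.1]
width: 0.0705
```

move_arm:
  targets:
    - [[0,0,50],[0,0,0],0.5]
    - [[0,0,95],[0,0,0],0.5]
    - [[0,0,115],[0,0,0],0.5]
    - [[0,0,127],[0,0,0],0.5]
    - [[0,0,127],[0,0,0],0.5]
    - [[0,0,127],[0,0,0],0.5]

```text
time: 3.22
tool_pos: [0.5271, -0.2303, 0.0251]
ee_rot: [3.139, 0.002, 1.827]
wrist_force: [0.3, -0.2, 0.5]
width: 0.0704
```

Run:
```python
from h import *
st(); sc=snap('scene','s1.png'); t=snap('top','t1.png')
a=cv2.resize(sc[160:290,130:300],(523,400),interpolation=cv2.INTER_CUBIC)
b=cv2.resize(t[140:260,300:420],(400,400),interpolation=cv2.INTER_CUBIC)
cv2.imwrite('pics/crop2.png',cv2.resize(np.hstack([a,b]),(800,346)))
```

```text
t 3.23 p [ 0.5271 -0.2303  0.0251] rpy [1.7988e+02 1.1000e-01 1.0470e+02] F [ 0.3 -0.2  0.5] w 0.0704
```

View pics/crop2.png

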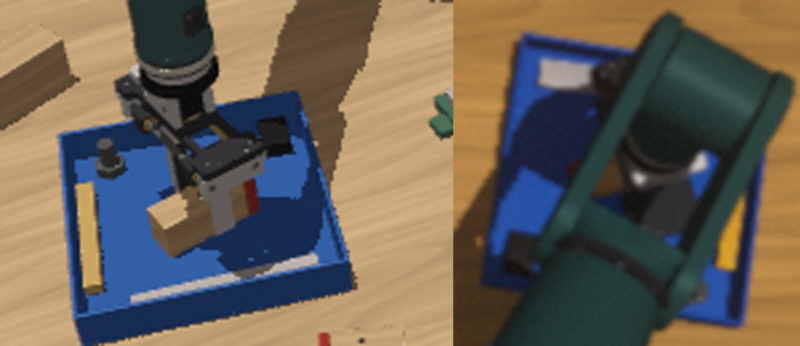

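The scene crop shows the fingers straddling the middle of the offcut at (205,215), so I'll close and lift.

move_arm:
  targets:
    - [[0,0,0],[0,0,0],-1]
    - [[0,0,0],[0,0,0],-1]
    - [[0,0,0],[0,0,0],-1]
    - [[0,0,0],[0,0,0],-1]
    - [[0,0,0],[0,0,0],-1]
    - [[0,0,0],[0,0,0],-1]
    - [[0,0,-25],[0,0,0],-1]
    - [[0,0,-80],[0,0,0],-1]
    - [[0,0,-100],[0,0,0],-1]
    - [[0,0,-100],[0,0,0],-1]

```text
time: 4.58
tool_pos: [0.5271, -0.2304, 0.1254]
ee_rot: [3.139, 0.003, 1.827]
wrist_force: [-0.3, -0.6, -2.1]
width: 0.0376
```

Run:
```python
from h import *
o=st(); a=np.radians(4.17);X=np.array([np.cos(a),np.sin(a)]);Y=np.array([-np.sin(a),np.cos(a)])
h=.6149*X+.1797*Y; t=h-.015*X-.03*Y; print('home',h)
rel(o['tool_pos'],o['ee_rot'],[*t,.12],[np.pi,0,np.radians(94.17)])
```

```text
t 4.58 p [ 0.5271 -0.2304  0.1254] rpy [1.7983e+02 1.6000e-01 1.0470e+02] F [-0.3 -0.6 -2.1] w 0.0376
home [0.6002051  0.22393734]
shift mm [394.2 165.8   4.8] turn deg [ 0.18  0.15 10.53]
```

move_arm:
  targets:
    - [[50,20,0],[0,0,1],-1]
    - [[110,46,0],[0,0,4],-1]
    - [[165,69,0],[0,0,8],-1]
    - [[220,92,0],[0,0,10.5],-1]
    - [[275,116,0],[0,0,10.5],-1]
    - [[330,139,0],[0,0,10.5],-1]
    - [[370,156,0],[0.2,0.15,10.5],-1]
    - [[394,166,0],[0.2,0.15,10.5],-1]
    - [[394,166,0],[0.2,0.15,10.5],-1]
    - [[394,166,0],[0.2,0.15,10.5],-1]

```text
time: 5.82
tool_pos: [0.5858, 0.1925, 0.1217]
ee_rot: [-3.135, -0.001, 1.644]
wrist_force: [-0.1, 0.1, -1.7]
width: 0.0379
```

Run:
```python
from h import *
o=st(); sc=snap('scene','s2.png')
a=cv2.resize(sc[80:260,270:430],(533,600),interpolation=cv2.INTER_CUBIC)
cv2.imwrite('pics/crop3.png',a)
```

```text
t 5.83 p [0.5858 0.1925 0.1217] rpy [-1.7961e+02 -6.0000e-02  9.4180e+01] F [-0.1  0.1 -1.7] w 0.0379
```

View pics/crop3.png

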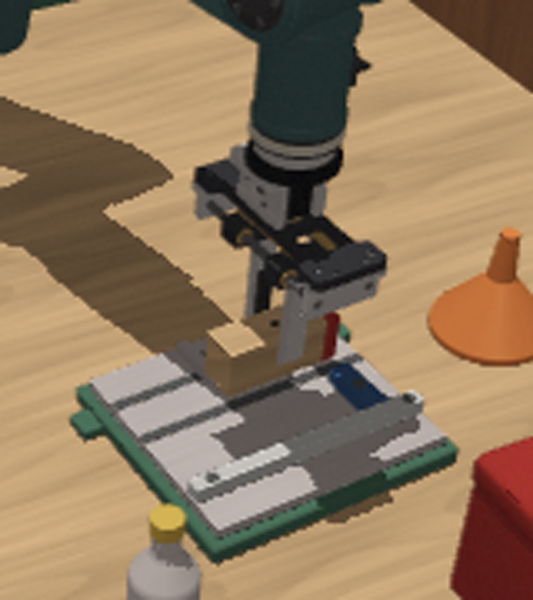

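The crop shows the offcut held level with its red end towards the stop. It is still short of the stop and on the bed side of the fence. I'll lower it to just above the bed.

move_arm:
  targets:
    - [[0,0,40],[-0.3,0,0],-1]
    - [[0,0,60],[-0.3,0,0],-1]
    - [[0,0,68],[-0.3,0,0],-1]
    - [[0,0,68],[-0.3,0,0],-1]
    - [[0,0,68],[-0.3,0,0],-1]

```text
time: 6.5
tool_pos: [0.5874, 0.1935, 0.057]
ee_rot: [3.137, -0.003, 1.644]
wrist_force: [0.8, -0.3, -0.6]
width: 0.0379
```

move_arm:
  targets:
    - [[10,0,0],[0,0,0],-1]
    - [[18,0,0],[0,0,0],-1]
    - [[22,0,0],[0,0,0],-1]
    - [[22,0,0],[0,0,0],-1]
    - [[22,0,0],[0,0,0],-1]

```text
time: 7.12
tool_pos: [0.5847, 0.2155, 0.0554]
ee_rot: [3.14, -0.002, 1.644]
wrist_force: [0.4, 0.4, -1.0]
width: 0.038
```

move_arm:
  targets:
    - [[0,5,2],[0,0,0],-1]
    - [[0,9,2],[0,0,0],-1]
    - [[0,11,2],[0,0,0],-1]
    - [[0,11,2],[0,0,0],-1]
    - [[0,11,2],[0,0,0],-1]

```text
time: 7.75
tool_pos: [0.5957, 0.2163, 0.0535]
ee_rot: [3.14, -0.002, 1.644]
wrist_force: [-0.2, 0.2, -0.7]
width: 0.0378
```

move_arm:
  targets:
    - [[2,0,0],[0,0,0],-1]
    - [[4,0,0],[0,0,0],-1]
    - [[4,0,0],[0,0,0],-1]
    - [[4,0,0],[0,0,0],-1]

```text
time: 8.25
tool_pos: [0.5954, 0.2204, 0.0536]
ee_rot: [3.14, -0.002, 1.644]
wrist_force: [-0.2, 0.2, -1.5]
width: 0.0378
```

Now I'll creep to the stop, 1 mm at a time, watching the force.

move_arm:
  targets:
    - [[1,0,0],[0,0,0],-1]
    - [[2,0,0],[0,0,0],-1]
    - [[2,0,0],[0,0,0],-1]

```text
time: 8.62
tool_pos: [0.5953, 0.2224, 0.0536]
ee_rot: [3.14, -0.002, 1.644]
wrist_force: [0.1, -0.3, -1.9]
width: 0.0379
```

move_arm:
  targets:
    - [[1,0,0],[0,0,0],-1]
    - [[2,0,0],[0,0,0],-1]
    - [[2,0,0],[0,0,0],-1]

```text
time: 9.0
tool_pos: [0.5952, 0.2243, 0.0536]
ee_rot: [3.14, -0.002, 1.644]
wrist_force: [-0.2, -0.4, -1.7]
width: 0.0376
```

move_arm:
  targets:
    - [[1,0,0],[0,0,0],-1]
    - [[1,0,0],[0,0,0],-1]

```text
time: 9.25
tool_pos: [0.5952, 0.2244, 0.0537]
ee_rot: [3.14, -0.001, 1.644]
wrist_force: [-0.8, -3.7, -0.5]
width: 0.0375
```

move_arm:
  targets:
    - [[1,0,0],[0,0,0],-1]
    - [[1,0,0],[0,0,0],-1]

```text
time: 9.5
tool_pos: [0.5952, 0.2244, 0.0538]
ee_rot: [3.14, 0.001, 1.644]
wrist_force: [-0.8, -6.2, 1.3]
width: 0.0377
```

move_arm:
  targets:
    - [[1,0,0],[0,0,0],-1]
    - [[1,0,0],[0,0,0],-1]

```text
time: 9.75
tool_pos: [0.5952, 0.2245, 0.0539]
ee_rot: [3.14, 0.003, 1.643]
wrist_force: [-1.2, -7.5, 0.5]
width: 0.038
```

The stop was touched at y=0.2244. I'll ease that push slightly and creep to the fence.

move_arm:
  targets:
    - [[-1,1,0],[0,0,0],-1]
    - [[-1,2,0],[0,0,0],-1]
    - [[-1,3,0],[0,0,0],-1]
    - [[-1,3,0],[0,0,0],-1]

```text
time: 10.25
tool_pos: [0.5967, 0.2246, 0.053]
ee_rot: [-3.139, 0.001, 1.644]
wrist_force: [-3.3, -6.0, 0.6]
width: 0.0375
```

move_arm:
  targets:
    - [[0,1,0],[0,0,0],-1]
    - [[0,1,0],[0,0,0],-1]

```text
time: 10.5
tool_pos: [0.5974, 0.2246, 0.0528]
ee_rot: [-3.139, 0.001, 1.644]
wrist_force: [-3.2, -6.2, -0.3]
width: 0.0381
```

move_arm:
  targets:
    - [[0,1,0],[0,0,0],-1]
    - [[0,1,0],[0,0,0],-1]

```text
time: 10.75
tool_pos: [0.5983, 0.2247, 0.0526]
ee_rot: [-3.138, 0.001, 1.644]
wrist_force: [-4.0, -6.6, 0.1]
width: 0.0378
```

move_arm:
  targets:
    - [[0,1,0],[0,0,0],-1]
    - [[0,1,0],[0,0,0],-1]

```text
time: 11.0
tool_pos: [0.5992, 0.2247, 0.0525]
ee_rot: [-3.138, 0.001, 1.644]
wrist_force: [-3.1, -6.4, 0.2]
width: 0.0376
```

move_arm:
  targets:
    - [[0,1,0],[0,0,0],-1]
    - [[0,1,0],[0,0,0],-1]

```text
time: 11.25
tool_pos: [0.6001, 0.2248, 0.0523]
ee_rot: [-3.138, 0.001, 1.644]
wrist_force: [-3.0, -5.8, -1.2]
width: 0.0378
```

move_arm:
  targets:
    - [[0,1,0],[0,0,0],-1]
    - [[0,1,0],[0,0,0],-1]

```text
time: 11.5
tool_pos: [0.601, 0.2249, 0.0523]
ee_rot: [-3.137, 0.001, 1.644]
wrist_force: [-3.4, -5.5, -1.1]
width: 0.0376
```

move_arm:
  targets:
    - [[0,1,0],[0,0,0],-1]
    - [[0,1,0],[0,0,0],-1]

```text
time: 11.75
tool_pos: [0.602, 0.225, 0.0522]
ee_rot: [-3.137, 0.001, 1.644]
wrist_force: [-2.0, -5.7, -0.5]
width: 0.0378
```

move_arm:
  targets:
    - [[0,1,0],[0,0,0],-1]
    - [[0,1,0],[0,0,0],-1]

```text
time: 12.0
tool_pos: [0.6021, 0.225, 0.0522]
ee_rot: [-3.135, 0.001, 1.644]
wrist_force: [-5.7, -6.2, 0.6]
width: 0.0375
```

Fence contact is at x=0.602. Now I'll lower it onto the bed.

move_arm:
  targets:
    - [[0,0,1],[-0.3,0,0],-1]
    - [[0,0,1],[-0.3,0,0],-1]

```text
time: 12.25
tool_pos: [0.602, 0.225, 0.052]
ee_rot: [-3.141, 0.002, 1.644]
wrist_force: [-5.9, -6.5, 2.5]
width: 0.0377
```

move_arm:
  targets:
    - [[0,0,1],[0,0,0],-1]
    - [[0,0,1],[0,0,0],-1]

```text
time: 12.5
tool_pos: [0.6021, 0.2249, 0.052]
ee_rot: [-3.141, 0.001, 1.644]
wrist_force: [-7.5, -7.3, 5.9]
width: 0.0378
```

move_arm:
  targets:
    - [[0,0,1],[0,0,0],-1]
    - [[0,0,1],[0,0,0],-1]

```text
time: 12.75
tool_pos: [0.602, 0.2249, 0.0516]
ee_rot: [-3.141, 0.001, 1.644]
wrist_force: [-7.9, -7.0, 8.0]
width: 0.0378
```

z is 1.5 mm higher than bed contact should be (0.050), so this resistance is friction on the stop and fence. I'll ease the side pushes, lower, and press again.

move_arm:
  targets:
    - [[-2.5,-2.5,-2],[0,0,0],-1]
    - [[-2.5,-2.5,-2],[0,0,0],-1]
    - [[-2.5,-2.5,-2],[0,0,0],-1]

```text
time: 13.12
tool_pos: [0.602, 0.2247, 0.0524]
ee_rot: [3.137, -0.003, 1.644]
wrist_force: [-3.7, -0.7, 1.3]
width: 0.0376
```

move_arm:
  targets:
    - [[0,0,1],[0,0,0],-1]
    - [[0,0,1],[0,0,0],-1]
    - [[0,0,1],[0,0,0],-1]

```text
time: 13.5
tool_pos: [0.602, 0.2248, 0.0515]
ee_rot: [3.136, -0.003, 1.644]
wrist_force: [-5.5, -0.8, 2.9]
width: 0.0381
```

move_arm:
  targets:
    - [[0,0,1],[0,0,0],-1]
    - [[0,0,1],[0,0,0],-1]
    - [[0,0,1],[0,0,0],-1]

```text
time: 13.88
tool_pos: [0.602, 0.2248, 0.0505]
ee_rot: [3.136, -0.003, 1.644]
wrist_force: [-5.1, -1.1, 1.9]
width: 0.0379
```

move_arm:
  targets:
    - [[0,0,1],[0,0,0],-1]
    - [[0,0,1],[0,0,0],-1]

```text
time: 14.12
tool_pos: [0.602, 0.2247, 0.0495]
ee_rot: [3.136, -0.003, 1.644]
wrist_force: [-5.0, 0.2, 1.0]
width: 0.0379
```

move_arm:
  targets:
    - [[0,0,1],[0,0,0],-1]
    - [[0,0,1],[0,0,0],-1]

```text
time: 14.38
tool_pos: [0.602, 0.2249, 0.0487]
ee_rot: [3.136, -0.003, 1.645]
wrist_force: [-5.3, -0.1, 2.3]
width: 0.0379
```

Run:
```python
from h import *
o=st(); print(o['wrist_torque'])
sc=snap('scene','s3.png')
a=cv2.resize(sc[150:240,300:420],(800,600),interpolation=cv2.INTER_CUBIC)
cv2.imwrite('pics/crop4.png',a)
```

```text
t 14.38 p [0.602  0.2249 0.0487] rpy [ 1.797e+02 -1.700e-01  9.422e+01] F [-5.3 -0.1  2.3] w 0.0379
[-0.26414243  1.22638317  0.05920482]
```

View pics/crop4.png

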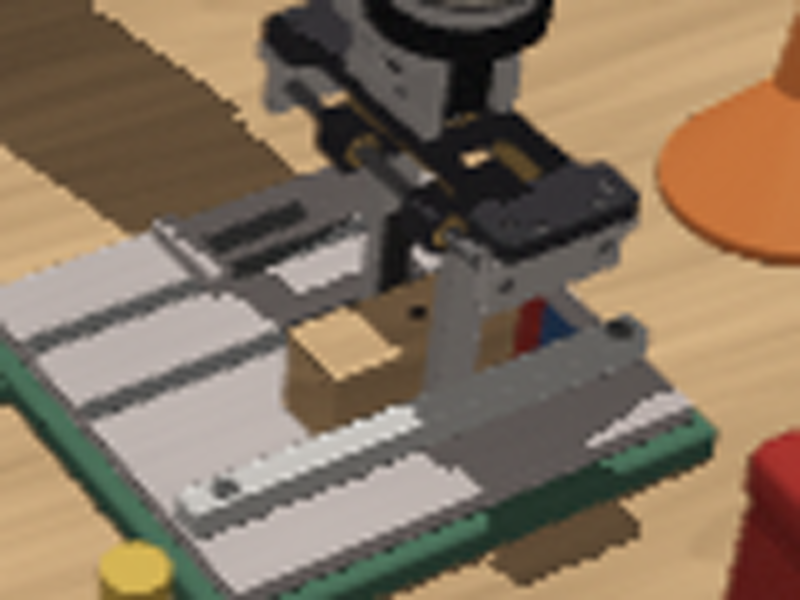

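The offcut sits against the fence and the red end touches the stop, with the fingertip close above the fence. I'll check the offcut's height by its near end-face corners, at top (343.2,201.8) and bottom (342.8,210.3).

Run:
```python
from h import *
a=np.radians(4.2);X=np.array([np.cos(a),np.sin(a)]);Y=np.array([-np.sin(a),np.cos(a)])
c=np.array([.602,.2249])
for dx,dy in((-.019,-.055),(.019,-.055)):
    q=c+dx*X+dy*Y
    for z in(.03,.032,.034,.073,.075,.077): print(dx,z,((proj('scene',[*q,z])-[300,150])/.15).round(0))
f=c+.019*X
for z in (.03,.046): print('fence face',z,((proj('scene',[*f,z])-[300,150])/.15).round(0))
print('tip',((proj('scene',[*(c+.025*X),.0487])-[300,150])/.15).round(0), 'far tip',((proj('scene',[*(c+.0315*X),.0487])-[300,150])/.15).round(0))
```

```text
-0.019 0.03 [281. 397.]
-0.019 0.032 [282. 394.]
-0.019 0.034 [282. 391.]
-0.019 0.073 [288. 325.]
-0.019 0.075 [288. 321.]
-0.019 0.077 [289. 318.]
0.019 0.03 [330. 449.]
0.019 0.032 [330. 446.]
0.019 0.034 [330. 443.]
0.019 0.073 [338. 376.]
0.019 0.075 [338. 373.]
0.019 0.077 [338. 369.]
fence face 0.03 [434. 407.]
fence face 0.046 [437. 381.]
tip [446. 384.] far tip [455. 393.]
```

move_arm:
  targets:
    - [[0,0,0.7],[0,0,0],-1]
    - [[0,0,0.7],[0,0,0],-1]

```text
time: 14.68
tool_pos: [0.602, 0.2248, 0.0486]
ee_rot: [3.136, -0.003, 1.644]
wrist_force: [-6.9, -0.9, 4.8]
width: 0.0379
```

move_arm:
  targets:
    - [[0,0,0.7],[0,0,0],-1]
    - [[0,0,0.7],[0,0,0],-1]

```text
time: 14.92
tool_pos: [0.602, 0.2249, 0.0486]
ee_rot: [3.136, -0.003, 1.645]
wrist_force: [-8.2, -0.1, 6.5]
width: 0.0378
```

z is stiff at 0.0486: either the bed, with a 1.5 mm slip in the grip, or something else. I'll check with the drill mark's height relative to the TCP before (s2) and now (s3).

Run:
```python
from h import *
from scipy.optimize import least_squares
snap('scene','s4.png')
for f,guess,c,zt in(('s2.png',None,[.5858,.1925],.1217),('s3.png',(362,197),[.602,.2249],.0487),('s4.png',(362,197),[.602,.2249],.0486)):
    im=cv2.imread('pics/'+f).astype(int); g=im[...,2]  # red channel: dark mark on wood
    p=proj('scene',[*c,zt+.025]).round().astype(int) if guess is None else np.array(guess)
    sub=g[p[1]-4:p[1]+5,p[0]-7:p[0]+5]
    print(f,p); print(sub)
    # dark blob near centre
    yy,xx=np.mgrid[p[1]-2:p[1]+3,p[0]-2:p[0]+3]; s=g[p[1]-2:p[1]+3,p[0]-2:p[0]+3]; 
    w=np.clip(np.percentile(s,60)-8-s,0,None); m=np.array([(xx*w).sum(),(yy*w).sum()])/w.sum()
    a=np.radians(4.2);Y=np.array([-np.sin(a),np.cos(a)])
    r=least_squares(lambda v:proj('scene',[*(np.array(c)+v[0]*Y),zt+v[1]])-m,[0,.025],x_scale=1e-3)
    print(m.round(2),'along,height mm',(r.x*1000).round(1))
```

```text
s2.png [352 176]
[[ 95  46  25  23  24  32 146 115 103 102  94  94]
 [ 95  43  23  62 110 106 103 104 105 102  95  93]
 [100  82 101 102 104 104 105 105 105 103  95  94]
 [103 103 104 104 105 105 106 106 105 100  95  93]
 [104 104 104 105 104 105  70  42  60  94  95  90]
 [104 104 104 105 105 105  56  23  58  91  94  96]
 [132 102 103 103 104 102 101  99  97  94  94  95]
 [200 128 101 100 100  98  97  96  95  94  94  97]
 [197 196 125  98  97  96  96  98 100  95  93  98]]
[352.08 176.58] along,height mm [-0.8 24.4]
s3.png [362 197]
[[ 95  68  31  62 106 106 104 105 106 106  99  94]
 [ 99  86 102 104 105 106 106 106 108 107  99  95]
 [105 104 104 106 106 107 107 106 106 106  95  94]
 [104 106 105 106 106 107  71  28  39  98  96  95]
 [106 106 105 106 106 106  72  44  58  96  96  95]
 [134 106 104 104 105 103 101 101  98  97  95  95]
 [203 130 103 100 100  99  97  97  96  97  95  91]
 [199 198 127  99  98  97  96 100 101  97  95  97]
 [197 196 195 123 102 101 103 105 104  98  95  96]]
[362.19 196.42] along,height mm [-2. 25.]
s4.png [362 197]
[[ 94  68  32  62 107 106 105 106 106 107  99  95]
 [100  87 102 104 105 106 106 107 106 107  98  95]
 [104 104 104 106 106 107 106 106 106 107  97  94]
 [104 105 106 105 105 106  71  28  39  97  96  94]
 [105 106 105 106 106 107  70  45  59  95  95  93]
 [133 106 104 105 105 104 102 100  97  96  94  95]
 [203 130 101 100  99 100  98  97  96  96  95  90]
 [199 198 126  99  99  97  97 100 102  98  95  97]
 [196 195 195 123 100 101 102 104 103  98  96  96]]
[362.18 196.42] along,height mm [-2.  25.1]
```

The mark shows the offcut slipped about 1 mm in the grip: it is now 25 mm above the TCP, so its underside is at about 0.029. That puts it on the bed, with the fingertips 2.6 mm above the fence. I'll unload z, seat it on the stop and fence, then bear down.

move_arm:
  targets:
    - [[1,0,-1.7],[0,0,0],-1]
    - [[2,0,-1.7],[0,0,0],-1]
    - [[2.5,0,-1.7],[0,0,0],-1]
    - [[2.5,0,-1.7],[0,0,0],-1]

```text
time: 15.48
tool_pos: [0.602, 0.2249, 0.0487]
ee_rot: [3.137, 0.001, 1.644]
wrist_force: [-5.2, -6.1, 1.7]
width: 0.0376
```

move_arm:
  targets:
    - [[0,1,0],[0,0,0],-1]
    - [[0,1,0],[0,0,0],-1]

```text
time: 15.72
tool_pos: [0.602, 0.2249, 0.0487]
ee_rot: [3.139, 0.001, 1.644]
wrist_force: [-7.1, -5.8, 4.2]
width: 0.0378
```

move_arm:
  targets:
    - [[0,1,0],[0,0,0],-1]
    - [[0,1,0],[0,0,0],-1]

```text
time: 15.98
tool_pos: [0.602, 0.2249, 0.0487]
ee_rot: [3.141, 0.002, 1.644]
wrist_force: [-8.9, -6.7, 4.8]
width: 0.0378
```

move_arm:
  targets:
    - [[-0.5,1,1],[0,0,0],-1]
    - [[-1,1,2],[0,0,0],-1]
    - [[-1,1,2.5],[0,0,0],-1]
    - [[-1,1,2.5],[0,0,0],-1]

```text
time: 16.48
tool_pos: [0.6021, 0.2249, 0.0485]
ee_rot: [-3.141, 0.0, 1.644]
wrist_force: [-15.8, -5.0, 14.1]
width: 0.0381
```

move_arm:
  targets:
    - [[0,0.5,0.5],[0,0,0],-1]
    - [[0,0.5,0.5],[0,0,0],-1]
    - [[0,0.5,0.5],[0,0,0],-1]
    - [[0,0.5,0.5],[0,0,0],-1]

```text
time: 16.98
tool_pos: [0.6021, 0.2249, 0.0485]
ee_rot: [-3.14, 0.0, 1.644]
wrist_force: [-17.9, -5.5, 14.9]
width: 0.0376
```

move_arm:
  targets:
    - [[0,-0.7,-0.5],[0,0,0],-1]
    - [[0,-0.7,-0.5],[0,0,0],-1]
    - [[0,-0.7,-0.5],[0,0,0],-1]
    - [[0,-0.7,-0.5],[0,0,0],-1]

```text
time: 17.48
tool_pos: [0.6021, 0.2249, 0.0485]
ee_rot: [-3.141, 0.0, 1.644]
wrist_force: [-14.7, -6.4, 13.6]
width: 0.0376
```

Run:
```python
from h import *
o=st(); print(o['wrist_torque'])
sc=snap('scene','s5.png'); t=snap('top','t5.png')
a=cv2.resize(sc[160:235,325:405],(427,400),interpolation=cv2.INTER_CUBIC)
b=cv2.resize(t[140:240,165:265],(370,400),interpolation=cv2.INTER_CUBIC)
cv2.imwrite('pics/crop5.png',np.hstack([a,b]))
st()
```

```text
t 17.48 p [0.6021 0.2249 0.0485] rpy [-179.97    0.     94.21] F [-14.7  -6.4  13.6] w 0.0376
[-1.07525211  3.00171347  0.11157335]
t 17.57 p [0.6021 0.2249 0.0485] rpy [-179.97    0.     94.21] F [-14.4  -6.5  13.7] w 0.0375
```

View pics/crop5.png

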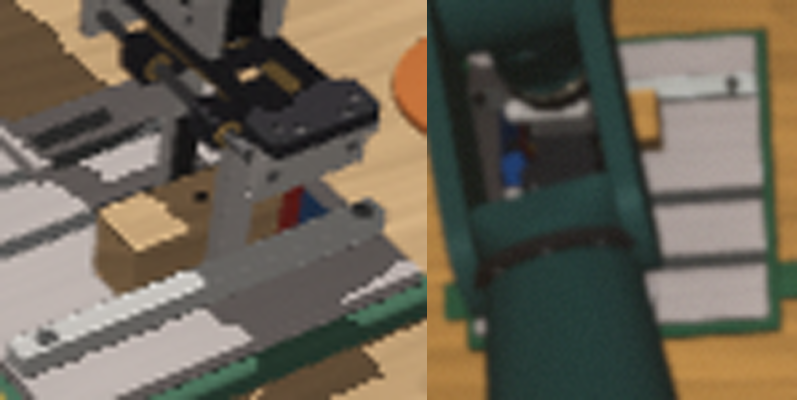

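The crops show the offcut flat, its side along the fence and its red end at the stop (290,212), fingertip above the fence. The moment about z is only 0.1 N m, so the fence pressure is near the middle and the side is flush. I'm handing it in.

Run:
```python
from h import *
st(); print(order.close_job()); st()
```

```text
t 17.57 p [0.6021 0.2249 0.0485] rpy [-179.97    0.     94.21] F [-14.4  -6.5  13.7] w 0.0375
the job is handed in; nothing more can be done
None
the job is handed in; nothing more can be done
```

I took the 110 mm offcut from the blue bin, brought it to the stop and then the fence just above the bed, lowered it, and handed the job in at 17.6 s while still gripping and pushing.

- **Push:** the last wrist reading was about 14 N into the fence, 14 N down and 6 N towards the stop. The highest I read was 18 N.
- **Seating:** the last picture showed the red end at the stop and the long side along the fence. The near-zero moment about z (0.1 N m) agrees that the side is flush.
- **Disagreement:** final bed contact was at TCP z = 0.0485, about 1.5 mm below the 0.050 I expected. An earlier try at lowering it, while it was pressed against stop and fence, stuck on friction. The drill mark's position showed the offcut had shifted about 1 mm in the fingers. With that shift, the offcut should be resting on the bed and the fingertips about 2.5 mm above the fence, but I could not see either contact directly.
- **Other checks:** the fence contact was about 2 mm further out than the camera estimate. The last pictures did not cover the bin, so I did not check the other stock after the lift.

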